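Put the mixed-up jar stoppers right

ROBOT

A 6-joint arm with a two-finger parallel gripper is mounted at the origin on the work surface. World frame = base frame: x ahead of the robot, y to its left, z up, the work surface at z = 0. Lengths are in mm, angles in degrees, forces in N, time in s.
With the tool pointing down it reaches from about 250 to 775 mm from the base axis. Payload 4 kg.
Tool frame: the origin (TCP) lies at the very end of the fingers, on their centre line; the grasp point (between the pads) lies 19 mm behind it; z points along the fingers, y is the line along which they close (so a half turn about z gives the same grasp; the last joint's range is limited). The gripper opens to 94 mm and grips with 3 to 60 N. Pads are 16 mm wide; open, the fingers measure 119 mm over their backs; the gripper's body (75 mm by 177 mm) begins 78 mm behind the grasp point.
Start: joints at [57.634, 4.996, 78.535, -0, 96.463, -5.907], TCP at [245.07, 492.403, 205.506] pointing down, gripper open.
Joint ranges: [-177.83, 177.83], [-43.37, 116.18], [15.69, 146.23], [-61.86, 241.86], [9.47, 152.12], [-147.06, 147.06]. Speed limits (degrees/s): [159.86, 159.86, 180, 180, 180, 180].

INTERFACE

Orientations are given as a 3x3 rotation matrix whose columns are the frame's x, y, z axes.
In Python, from station import get_state, get_image, camera_params, job_done gives the robot as it stands. The module is installed in compiled form; this text tells all that it offers.
- The arm moves only by the tool servo_tool, never from a script. Its argument "targets" is a list of rows, each an object of numbers: "dx", "dy", "dz": the shift along the tool's x, y, z in cm; "roll": the turn about the tool's z in rad; "claw": the finger opening in cm, from 0 to 9.4. A call has 1 to 12 rows; each row is the pose to reach, as a shift and turn from the pose commanded when the call began, along the tool's axes at that moment; what a row does not reach only later rows make up. A row lasts 1/12 s, in which the tool goes at most 41.7 mm and 7.16 degrees, less where a joint would pass 70% of its speed; a pose out of reach is approached as far as the arm can. A call with a gripper value outside its range is refused whole. The fingers move at their own pace and stop on an object; the grip force is fixed at half the most. Time passes only in rows, so rows that repeat a pose let the fingers close. It gives the time, the measured TCP pose, the force, the opening and the grip force at its end, in the units of the state.
- get_state(): the state, without advancing time (a new reading comes with each control period).
- get_image(name): name is "scene" or "top"; returns the picture (480x640x3 uint8, red, green, blue); there is no depth.
- camera_params(name): a dict with "fx", "fy", "cx", "cy" (pixels), "extrinsics" (4x4, takes a point from camera to world coordinates). Camera axes: x right, y up, looking along -z (the intrinsics and any distortion apply to the point x, -y, -z); pixel columns grow to the right and rows downward; lengths in mm; the calibration is good to about 2 mm. A picture is of the moment at which its call begins. camera_params takes no time and is no camera call.
- job_done(): hands the job in; it is judged then, once.
The state is a dict: "time": time; "joint_positions": joint angles; "joint_vel": joint speeds; "joint_torque": joint torques, N m; "position": TCP position; "ee_rot": TCP orientation; "force": force on the tool from outside, world axes, zero at the start; "ft_torque": the same for the moment, N m; "grip_width": opening from 0.0 (shut) to 1.0 (fully open); "grasp_force": force on a finger pad.
Only numpy, scipy, OpenCV 4.12 (cv2) and the standard library are available. Lean on these libraries where they do the work, as an engineer would, in place of code of your own. Each camera call takes 0.05 s, during which the arm holds its last target. There are 200 camera calls.

TASK

The stoppers of the two amber apothecary jars on the glass shelf got mixed up: the small stopper sits loosely in the large jar and the large one was left standing on the counter. Close both jars properly, each with the stopper that fits it, lowered in by hand rather than dropped and pushed fully home with its head flat on the rim. Leave the jars standing where they are on the shelf and don't knock against or shift anything else.

Things in the scene. Friction and masses are not known exactly. Their poses are not given: they have to be found in the camera images.
- shelf: narrow glass shelf on four chrome posts above the counter, fixed: 120 mm deep (its x), 760 mm long (its y), glass 8 mm thick with its top 75 mm above the counter; a chrome rail 14 mm high runs along its far edge. Origin on the counter under the shelf's middle; z up, -x towards the robot
- jar_large: the larger jar of amber glass, loose on the shelf: body 92 mm in diameter up to about 50 mm, then a shoulder and a neck 57 mm wide outside, 112 mm tall in all, 0.44 to 0.83 kg. The neck tapers inside from 44 mm at the rim to 33 mm, 40 mm down. Origin: centre of the underside, z up. At the start the small stopper sits in this neck
- jar_large_rim (a point): centre of the large jar's mouth, at the height of the rim (112 mm above the jar's underside)
- jar_small: the smaller jar of the same amber glass, loose on the shelf: body 76 mm in diameter up to about 36 mm, neck 49 mm wide outside, 92 mm tall in all, 0.3 to 0.57 kg. The neck tapers inside from 37 mm at the rim to 28 mm, 34 mm down. Origin: centre of the underside, z up. Its neck is empty at the start
- jar_small_rim (a point): centre of the small jar's mouth, at the height of the rim (92 mm above the jar's underside)
- stopper_large: the larger stopper, 80 mm tall, 70 to 120 g, starts upright on the counter. From its flat foot up: cork plug 36 mm long, 30 mm in diameter widening to 41; bamboo head disc 66 mm wide, 10 thick, whose underside rests on the rim when home; stem 6 mm; cylindrical knob 40 mm in diameter, 28 high. Origin: centre of the foot, z up its axis. Too wide for the small jar
- stopper_large_seat (a point): on the large stopper's axis at the underside of its head disc, 36 mm above the foot; it lies at the jar's rim centre when fully home
- stopper_large_knob (a point): middle of the large stopper's knob, 66 mm above the foot: the height to grip
- stopper_small: the smaller stopper, 70 mm tall, 48 to 78 g, starts upright in the large jar's neck, loose, its head on the rim. From its flat foot up: cork plug 30 mm long, 25 mm in diameter widening to 34; bamboo head disc 58 mm wide, 8 thick; stem 6 mm; cylindrical knob 32 mm in diameter, 26 high. Origin: centre of the foot, z up its axis
- stopper_small_seat (a point): on the small stopper's axis at the underside of its head disc, 30 mm above the foot; it lies at the jar's rim centre when fully home
- stopper_small_knob (a point): middle of the small stopper's knob, 57 mm above the foot: the height to grip
- mirror: bystander on the shelf: round mirror 136 mm in diameter on a chrome swivel stand, 156 mm wide over its fork (its y), base 110 mm in diameter, 240 mm tall, disc centre 170 mm up; the disc stands across its x, tilted up to 0.35 rad. Origin: centre of the base's underside
- toothbrush_holder: bystander on the shelf: chrome holder 73 mm in diameter, 104 mm tall with its clip-on lid, two toothbrushes reach 200 mm up, leaning apart along its y to within 42 mm of its axis. Origin: centre of the underside
- cologne: bystander on the shelf: square clear bottle 38 x 56 mm (its x, y), 119 mm tall. Origin: centre of the underside
- cup: bystander on the counter: white porcelain cup, rim 80 mm in diameter, 92 mm tall. Origin: centre of the underside
- soap_pump: bystander on the counter: white soap dispenser 64 mm in diameter, shoulder at 120 mm, pump head up to 162 mm, its spout reaches 48 mm along its -x. Origin: centre of the underside
- spray_can: bystander on the counter: aluminium spray can with a white cap, 50 mm in diameter, 156 mm tall. Origin: centre of the underside
- soap_box: bystander on the counter: pink plastic soap box 75 x 110 mm (its x, y), 43 mm tall. Origin: centre of the underside
- hairbrush: bystander on the counter: black hairbrush lying bristles down along its x, from 128 mm at -x (handle) to 105 mm at +x, 66 mm wide, 36 mm high. Origin: on the counter where handle and head meet
Not all that is in view belongs to the job. Leave any blue, green or turquoise look-alike of the stopper_small alone.

How it is judged:
By the outcome, as a careful person would: the job done as asked, in the order asked, and still so for the second after the job is handed in, with the robot touching nothing.
It also fails if it takes over 72 s, if anything falls off the work surface, if the arm or the gripper's body presses on something with over 40 N, if the wrist force passes 120 N, or if a joint passes its speed limit or range.

## Working session

There is one attempt and no reset: what is moved stays moved. The work goes in short steps, Python scripts to look and compute and a tool call to move; the robot and the scene stay as the last step left them, time stands still between calls to the robot, and variables do not carry over. Pictures are saved under pics/ and viewed, at most 10 in all, crops included, and the job is handed in when it is done.

Besides the shell and the picture viewer there is one more tool, called by a JSON object that holds its "method" and its "body", one argument or row to a line. servo_tool: Moves the arm, as the interface text tells. Its arguments: {"type":"object","properties":{"targets":{"type":"array"}},"required":["targets"]}

```bash
mkdir -p pics; cat > h.py <<'E'
import numpy as np, cv2
from station import *
def save(n,f,crop=None,s=1):
    im=get_image(n)[:,:,::-1]
    if crop: a,b,c,d=crop; im=im[b:d,a:c]
    cv2.imwrite('pics/'+f,cv2.resize(im,None,fx=s,fy=s,interpolation=cv2.INTER_CUBIC))
def ray(n,u,v):
    p=camera_params(n);E=np.array(p['extrinsics'])
    d=E[:3,:3]@np.array([(u-p['cx'])/p['fx'],-(v-p['cy'])/p['fy'],-1]);return E[:3,3],d
def atz(n,u,v,z):
    o,d=ray(n,u,v);return o+d*(z-o[2])/d[2]
def proj(n,P):
    p=camera_params(n);E=np.array(p['extrinsics']);q=E[:3,:3].T@(np.array(P)-E[:3,3])
    return np.array([p['cx']+p['fx']*q[0]/-q[2],p['cy']+p['fy']*q[1]/q[2]])
def tri(n1,a,n2,b):
    A=np.zeros((3,3));c=np.zeros(3)
    for n,q in((n1,a),(n2,b)):
        o,d=ray(n,*q);d=d/np.linalg.norm(d);M=np.eye(3)-np.outer(d,d);A+=M;c+=M@o
    return np.linalg.solve(A,c)
E
python3 -c "
from h import *
save('scene','s0.png');save('top','t0.png')
for n in('scene','top'):print(camera_params(n))
s=get_state();print(s['time'],s['position'],s['ee_rot'])"
```

```text
{'fx': 617.3648084971554, 'fy': 617.3648084971554, 'cx': 325.1759060025643, 'cy': 236.5714609019643, 'extrinsics': array([[-2.60830257e-01, -7.48541239e-01,  6.09633981e-01,
         1.43662492e+03],
       [ 9.65368604e-01, -2.05883675e-01,  1.60235359e-01,
         2.30763160e+02],
       [ 5.57091013e-03,  6.30315736e-01,  7.76318902e-01,
         1.27498677e+03],
       [ 0.00000000e+00,  0.00000000e+00,  0.00000000e+00,
         1.00000000e+00]])}
{'fx': 584.8672894267644, 'fy': 584.8672894267644, 'cx': 324.20501636021436, 'cy': 241.7454626751098, 'extrinsics': array([[-1.39219578e-02,  9.96043106e-01, -8.77741947e-02,
         4.49400287e+02],
       [-9.99896489e-01, -1.41869796e-02, -2.39622253e-03,
        -1.74338773e+01],
       [-3.63199164e-03,  8.77317489e-02,  9.96137515e-01,
         1.53781521e+03],
       [ 0.00000000e+00,  0.00000000e+00,  0.00000000e+00,
         1.00000000e+00]])}
0.1 [244.7972779 491.9771603 204.4073038] [[-8.95246909e-01  4.45568986e-01 -1.11795496e-03]
 [ 4.45570320e-01  8.95245344e-01 -1.69232943e-03]
 [ 2.46794467e-04 -2.01318024e-03 -9.99997943e-01]]
```

View pics/s0.png

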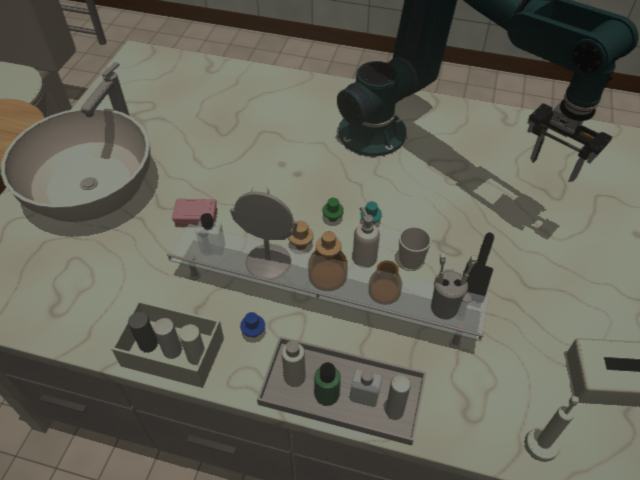

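View pics/t0.png

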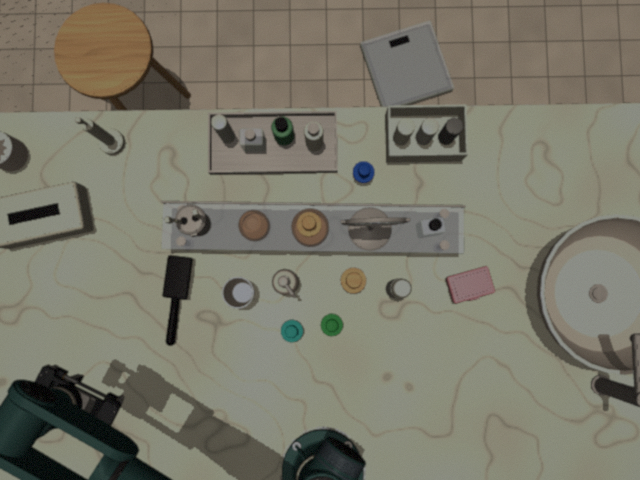

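The scene view shows the wooden stopper candidates at (301,235) and (328,243). In the top view they are at (353,281), on the counter, and (310,222), in the large jar. The look-alikes are green (332,324), turquoise (292,330) and blue (364,172) in the top view, and they stay untouched. The amber-jar stoppers are the two bamboo/cork ones. The small jar is at top (254,224). I'll confirm this with one enlarged crop.

```bash
python3 -c "
from h import *
a=cv2.imread('pics/t0.png')[195:315,220:420];b=cv2.imread('pics/s0.png')[215:310,270:430]
a=cv2.resize(a,(600,360),interpolation=2)if 0 else cv2.resize(a[:,:],None,fx=2.5,fy=2.5,interpolation=2)
b=cv2.resize(b,None,fx=3,fy=3,interpolation=2)
c=np.zeros((a.shape[0]+b.shape[0],500,3),np.uint8);c[:a.shape[0],:500]=a;c[a.shape[0]:,:480]=b
c=cv2.convertScaleAbs(c,alpha=1.5)
cv2.imwrite('pics/c0.png',c);print(a.shape,b.shape)
# rough: knob tops
print('large stp',atz('top',353,280,80)); print('small',atz('top',310,222,112+75+40)); print('jar_s',atz('top',254,224,167)); print('mirror', atz('top',372,222,300))
"
```

```text
(300, 500, 3) (285, 480, 3)
large stp [481.31970898 -84.21637957  80.        ]
small [610.08881585  17.15161887 227.        ]
jar_s [614.59041853 150.96280803 167.        ]
mirror [ 599.24237888 -116.85262534  300.        ]
```

View pics/c0.png

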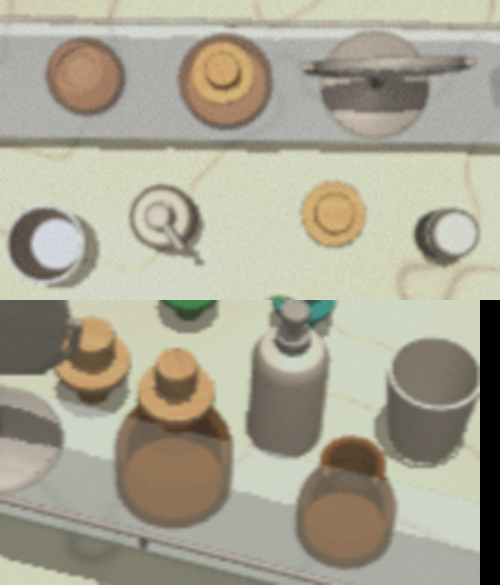

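The crop confirms it: the large stopper (bamboo/cork) is on the counter and the small one is in the large jar. Coloured ones are ruled out. Knob-top centres are large top (354,280.2) / scene (302.3,226) and small top (309.2,223) / scene (329,235.3). The small jar rim is at top (252.8,223.8) / scene (387.7,267.3).

```bash
python3 -c "
from h import *
for n,a,b,z in(('L',(354,280.2),(302.3,226),80),('S',(309.2,223),(329,235.3),227),('JS',(252.8,223.8),(387.7,267.3),167)):
    print(n,tri('top',a,'scene',b).round(1),atz('top',*a,z).round(1),atz('scene',*b,z).round(1))
print('can',atz('top',400,289,156),'pump',atz('top',284,282,162),'shelf front',atz('top',310,254,75),'jarL body',atz('top',310,228,125),'cup',atz('top',240,292,92))
im=get_image('top');hsv=cv2.cvtColor(im,cv2.COLOR_RGB2HSV)
for n,(u,v) in dict(L=(353,281),S=(310,225),JS=(254,225)).items():
    c=hsv[v-20:v+21,u-20:u+21];print(n,hsv[v,u])
"
```

```text
L [480.1 -83.8  78.9] [480.8 -86.7  80. ] [480.3 -80.6  80. ]
S [607.6  20.2 226.2] [607.8  19.  227. ] [608.   21.6 227. ]
JS [614.7 156.5 166.1] [615.1 153.8 167. ] [614.6 159.1 167. ]
can [ 456.96454653 -190.95312686  156.        ] pump [477.10642928  81.58223192 162.        ] shelf front [547.97194601  22.11430469  75.        ] jarL body [607.91216704  20.01597361 125.        ] cup [455.44481722 195.25908079  92.        ]
L [ 18 113 140]
S [ 18 119 137]
JS [ 14  90 122]
```

{"method": "servo_tool", "body": {
  "targets": [
    {"dz":-4,"claw":6},
    {"dz":-8.6,"claw":6},
    {"dx":-3,"dy":-1.5,"dz":-8.6,"roll":0.1,"claw":6},
    {"dx":-6.5,"dy":-3,"dz":-8.6,"roll":0.2,"claw":6},
    {"dx":-10,"dy":-5,"dz":-8.6,"roll":0.3,"claw":6},
    {"dx":-13.5,"dy":-6.5,"dz":-8.6,"roll":0.4,"claw":6},
    {"dx":-17,"dy":-8.2,"dz":-8.6,"roll":0.5,"claw":6},
    {"dx":-20.5,"dy":-10,"dz":-8.6,"roll":0.6,"claw":6},
    {"dx":-24,"dy":-11.7,"dz":-8.6,"roll":0.7,"claw":6},
    {"dx":-27.5,"dy":-13.4,"dz":-8.6,"roll":0.8,"claw":6},
    {"dx":-31,"dy":-15,"dz":-8.6,"roll":0.9,"claw":6},
    {"dx":-34,"dy":-16.5,"dz":-8.6,"roll":1.0,"claw":6}
  ]
}}

```text
schema error: expected keys dx, dy, dz, roll, claw
```

```bash
cat >> h.py <<'E'
def go(*P):
    "report tool pose; shift in cm in the tool's axes to world points P; roll to closing line along x"
    s=get_state();p=np.array(s['position']);R=np.array(s['ee_rot'])
    print('t',s['time'],'p',p.round(1),'F',np.round(s['force'],1),'w',round(s['grip_width']*94,1),'g',round(s['grasp_force'],1),'q',np.round(s['joint_positions'],0))
    a=np.arctan2(R[1,0],R[0,0]);print('roll',round(a-np.pi/2,3))
    for q in P: print(q,(R.T@(np.array(q)-p)/10).round(2))
E
python3 -c "
from h import *
go((608,20.3,290))"
```

```text
t 0.15 p [244.8 492.  204.6] F [ 0.7  0.2 -0.6] w 94.0 g 0.0 q [58.  5. 79. -0. 96. -6.]
roll 1.109
(608, 20.3, 290) [-53.53 -26.06  -8.51]
```

{"method": "servo_tool", "body": {
  "targets": [
    {"dx":0,"dy":0,"dz":-4,"roll":0,"claw":6},
    {"dx":0,"dy":0,"dz":-8.5,"roll":0,"claw":6},
    {"dx":-3,"dy":-1.5,"dz":-8.5,"roll":0.1,"claw":6},
    {"dx":-6.5,"dy":-3,"dz":-8.5,"roll":0.2,"claw":6},
    {"dx":-10,"dy":-5,"dz":-8.5,"roll":0.3,"claw":6},
    {"dx":-13.5,"dy":-6.5,"dz":-8.5,"roll":0.4,"claw":6},
    {"dx":-17,"dy":-8.2,"dz":-8.5,"roll":0.5,"claw":6},
    {"dx":-20.5,"dy":-10,"dz":-8.5,"roll":0.6,"claw":6},
    {"dx":-24,"dy":-11.7,"dz":-8.5,"roll":0.7,"claw":6},
    {"dx":-27.5,"dy":-13.4,"dz":-8.5,"roll":0.8,"claw":6},
    {"dx":-31,"dy":-15,"dz":-8.5,"roll":0.9,"claw":6},
    {"dx":-34,"dy":-16.5,"dz":-8.5,"roll":1.0,"claw":6}
  ]
}}

```text
time: 1.15
position: [477.0, 191.0, 290.1]
ee_rot: [[-0.103, 0.995, -0.0], [0.995, 0.103, -0.0], [-0.0, -0.0, -1.0]]
force: [1.0, 1.0, 0.3]
grip_width: 0.641
grasp_force: 0.0
```

```bash
python3 -c "
from h import *
go((608,20.3,290))"
```

```text
t 1.15 p [477.  191.  290.1] F [1.  1.  0.3] w 60.3 g 0.0 q [ 16.   0.  74.  -0. 106.  10.]
roll 0.103
(608, 20.3, 290) [-1.833e+01  1.128e+01  1.000e-02]
```

{"method": "servo_tool", "body": {
  "targets": [
    {"dx":-3,"dy":1.9,"dz":0,"roll":0.1,"claw":6},
    {"dx":-6,"dy":3.8,"dz":0,"roll":0.1,"claw":6},
    {"dx":-9,"dy":5.6,"dz":0,"roll":0.1,"claw":6},
    {"dx":-12,"dy":7.5,"dz":0,"roll":0.1,"claw":6},
    {"dx":-15,"dy":9.4,"dz":0,"roll":0.1,"claw":6},
    {"dx":-17,"dy":10.5,"dz":0,"roll":0.1,"claw":6},
    {"dx":-18.3,"dy":11.3,"dz":0,"roll":0.1,"claw":6},
    {"dx":-18.3,"dy":11.3,"dz":2,"roll":0.1,"claw":6},
    {"dx":-18.3,"dy":11.3,"dz":4,"roll":0.1,"claw":6},
    {"dx":-18.3,"dy":11.3,"dz":5,"roll":0.1,"claw":6},
    {"dx":-18.3,"dy":11.3,"dz":5,"roll":0.1,"claw":6}
  ]
}}

```text
time: 2.07
position: [606.6, 24.1, 236.9]
ee_rot: [[-0.01, 1.0, -0.007], [1.0, 0.01, 0.001], [0.001, -0.007, -1.0]]
force: [0.2, -0.0, -0.8]
grip_width: 0.636
grasp_force: 0.0
```

```bash
python3 -c "
from h import *
go((608,20.3,200))
save('scene','s1.png',(260,150,420,310),3.5)
p=get_state()['position'];print((proj('scene',p)-[260,150])*3.5)"
```

```text
t 2.0667 p [606.6  24.1 236.9] F [ 0.2 -0.  -0.8] w 59.8 g 0.0 q [ -3.  12.  67.   0. 101.  -4.]
roll 0.01
(608, 20.3, 200) [-0.38  0.16  3.68]
[245.96370421 286.40383176]
```

View pics/s1.png

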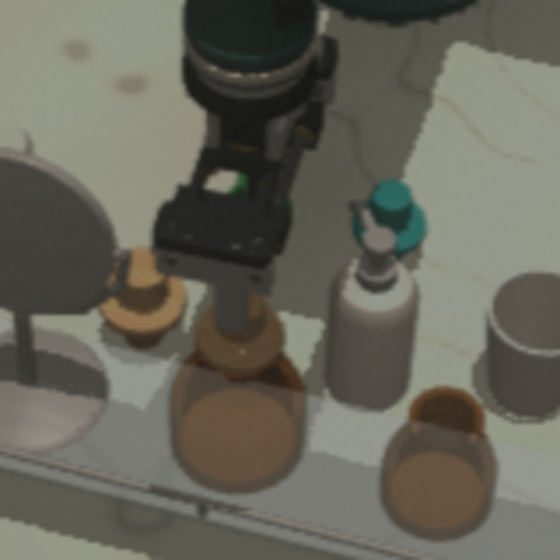

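The view shows the near finger tip at about (235,330) in the crop, over the knob, with the head disc centre at about (240,338). I'm comparing these against the projection.

```bash
python3 -c "
from h import *
f=lambda P:((proj('scene',P)-[260,150])*3.5).round(1)
go((608,20.3,200))
print('fingertip',f((606.6+36,24.1,237)),f((606.6+42,24.1,237)))
for y in (17,20,23):print('disc',y,f((608,y,195)))"
```

```text
t 2.1167 p [607.2  24.1 238.9] F [-0.6 -0.5  1.1] w 60.2 g 0.0 q [ -3.  12.  66.   0. 101.  -4.]
roll 0.01
(608, 20.3, 200) [-0.39  0.09  3.89]
fingertip [231.1 331.3] [228.5 338.8]
disc 17 [234.  328.8]
disc 20 [238.5 329.8]
disc 23 [243.1 330.8]
```

{"method": "servo_tool", "body": {
  "targets": [
    {"dx":-0.5,"dy":0.1,"dz":0,"roll":0.01,"claw":6},
    {"dx":-0.5,"dy":0.1,"dz":1,"roll":0.01,"claw":6},
    {"dx":-0.5,"dy":0.1,"dz":2,"roll":0.01,"claw":6},
    {"dx":-0.5,"dy":0.1,"dz":3,"roll":0.01,"claw":6},
    {"dx":-0.5,"dy":0.1,"dz":3.5,"roll":0.01,"claw":6},
    {"dx":-0.5,"dy":0.1,"dz":3.8,"roll":0.01,"claw":6},
    {"dx":-0.5,"dy":0.1,"dz":3.8,"roll":0.01,"claw":6},
    {"dx":-0.5,"dy":0.1,"dz":3.8,"roll":0.01,"claw":6}
  ]
}}

```text
time: 2.78
position: [609.2, 18.6, 202.4]
ee_rot: [[0.001, 1.0, -0.0], [1.0, -0.001, 0.0], [0.0, -0.0, -1.0]]
force: [-0.3, -0.0, 0.0]
grip_width: 0.639
grasp_force: 0.0
```

```bash
python3 -c "
from h import *
go((608,19,201))"
```

```text
t 2.7833 p [609.2  18.6 202.4] F [-0.3 -0.   0. ] w 60.1 g 0.0 q [-4. 13. 70.  0. 97. -4.]
roll -0.001
(608, 19, 201) [ 0.04 -0.12  0.14]
```

{"method": "servo_tool", "body": {
  "targets": [
    {"dx":0,"dy":-0.1,"dz":0.1,"roll":0,"claw":4.5},
    {"dx":0,"dy":-0.1,"dz":0.1,"roll":0,"claw":4},
    {"dx":0,"dy":-0.1,"dz":0.1,"roll":0,"claw":3.8},
    {"dx":0,"dy":-0.1,"dz":0.1,"roll":0,"claw":3.6},
    {"dx":0,"dy":-0.1,"dz":0.1,"roll":0,"claw":3.4},
    {"dx":0,"dy":-0.1,"dz":0.1,"roll":0,"claw":3.2},
    {"dx":0,"dy":-0.1,"dz":0.1,"roll":0,"claw":3},
    {"dx":0,"dy":-0.1,"dz":0.1,"roll":0,"claw":2.6},
    {"dx":0,"dy":-0.1,"dz":0.1,"roll":0,"claw":2.2},
    {"dx":0,"dy":-0.1,"dz":0.1,"roll":0,"claw":2.2},
    {"dx":0,"dy":-0.1,"dz":0.1,"roll":0,"claw":2.2}
  ]
}}

```text
time: 3.7
position: [608.4, 18.6, 201.7]
ee_rot: [[0.001, 1.0, 0.001], [1.0, -0.001, 0.0], [0.0, 0.001, -1.0]]
force: [0.8, -0.7, 0.6]
grip_width: 0.335
grasp_force: 30.0
```

```bash
python3 -c "
from h import *
go((608,19,280))"
```

```text
t 3.7 p [608.4  18.6 201.7] F [ 0.8 -0.7  0.6] w 31.5 g 30.0 q [-4. 13. 70.  0. 97. -4.]
roll -0.001
(608, 19, 280) [ 0.04 -0.03 -7.83]
```

{"method": "servo_tool", "body": {
  "targets": [
    {"dx":0,"dy":0,"dz":-0.4,"roll":0,"claw":2.2},
    {"dx":0,"dy":0,"dz":-1,"roll":0,"claw":2.2},
    {"dx":0,"dy":0,"dz":-2,"roll":0,"claw":2.2},
    {"dx":0,"dy":0,"dz":-3,"roll":0,"claw":2.2},
    {"dx":0,"dy":0,"dz":-4.5,"roll":0,"claw":2.2},
    {"dx":0,"dy":0,"dz":-6,"roll":0,"claw":2.2},
    {"dx":1.5,"dy":0,"dz":-6,"roll":0,"claw":2.2},
    {"dx":4,"dy":0.1,"dz":-6,"roll":0,"claw":2.2},
    {"dx":7,"dy":0.3,"dz":-6,"roll":0,"claw":2.2},
    {"dx":10,"dy":0.5,"dz":-6,"roll":0,"claw":2.2},
    {"dx":12.5,"dy":0.6,"dz":-6,"roll":0,"claw":2.2},
    {"dx":13.6,"dy":0.6,"dz":-6,"roll":0,"claw":2.2}
  ]
}}

```text
time: 4.7
position: [613.7, 158.9, 261.1]
ee_rot: [[-0.003, 1.0, -0.001], [1.0, 0.003, 0.002], [0.002, -0.001, -1.0]]
force: [0.7, -0.5, 0.0]
grip_width: 0.335
grasp_force: 30.0
```

{"method": "servo_tool", "body": {
  "targets": [
    {"dx":0,"dy":0,"dz":1,"roll":0,"claw":2.2},
    {"dx":0,"dy":0,"dz":2,"roll":0,"claw":2.2},
    {"dx":0,"dy":0,"dz":3,"roll":0,"claw":2.2},
    {"dx":0,"dy":0,"dz":3.5,"roll":0,"claw":2.2},
    {"dx":0,"dy":0,"dz":3.5,"roll":0,"claw":2.2},
    {"dx":0,"dy":0,"dz":3.5,"roll":0,"claw":2.2}
  ]
}}

```text
time: 5.2
position: [614.1, 153.3, 225.6]
ee_rot: [[0.003, 1.0, -0.002], [1.0, -0.003, -0.0], [-0.0, -0.002, -1.0]]
force: [0.7, -0.1, -1.1]
grip_width: 0.334
grasp_force: 30.0
```

```bash
python3 -c "
from h import *
go((615,154.5,210))
save('scene','s2.png',(280,170,440,330),3.5)
f=lambda P:((proj('scene',P)-[280,170])*3.5).round(1)
p=get_state()['position']
print('disc',f((p[0],p[1],p[2]-9)),'foot',f((p[0],p[1],p[2]-44)))
for y in (152,154,156,158):print('rim',y,f((615,y,167)))"
```

```text
t 5.2 p [614.1 153.3 225.6] F [ 0.7 -0.1 -1.1] w 31.4 g 30.0 q [  9.  16.  64.  -0. 101.   9.]
roll -0.003
(615, 154.5, 210) [0.12 0.09 1.56]
disc [375.2 290. ] foot [370.5 323.9]
rim 152 [365.9 338.6]
rim 154 [369.  339.3]
rim 156 [372.1 340. ]
rim 158 [375.2 340.6]
```

View pics/s2.png

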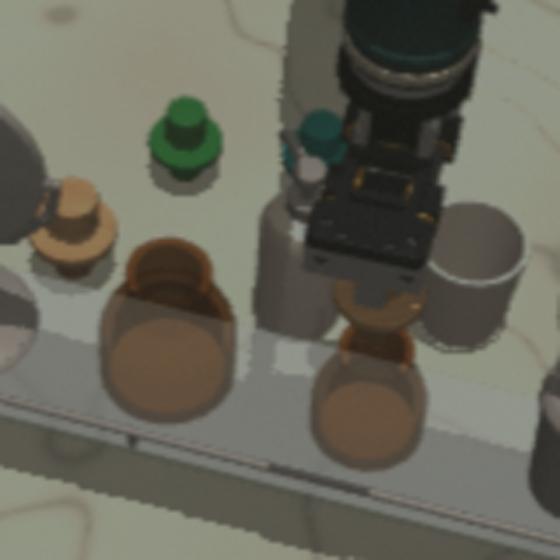

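The picture shows the stopper's disc centred at u≈379, the small jar's rim centred at u≈377 and the empty large-jar mouth at (169,267). Corrected for camera bias, the jar axis is at y≈156, so I'm shifting +2.7 mm and lowering.

{"method": "servo_tool", "body": {
  "targets": [
    {"dx":0.27,"dy":0.1,"dz":0,"roll":0,"claw":2.2},
    {"dx":0.27,"dy":0.1,"dz":0.5,"roll":0,"claw":2.2},
    {"dx":0.27,"dy":0.1,"dz":1,"roll":0,"claw":2.2},
    {"dx":0.27,"dy":0.1,"dz":1.5,"roll":0,"claw":2.2},
    {"dx":0.27,"dy":0.1,"dz":1.8,"roll":0,"claw":2.2},
    {"dx":0.27,"dy":0.1,"dz":2.1,"roll":0,"claw":2.2},
    {"dx":0.27,"dy":0.1,"dz":2.4,"roll":0,"claw":2.2},
    {"dx":0.27,"dy":0.1,"dz":2.4,"roll":0,"claw":2.2}
  ]
}}

```text
time: 5.92
position: [615.0, 157.3, 201.4]
ee_rot: [[0.001, 1.0, -0.001], [1.0, -0.001, -0.0], [-0.0, -0.001, -1.0]]
force: [-0.0, 0.2, -1.3]
grip_width: 0.334
grasp_force: 30.0
```

```bash
python3 -c "
from h import *
go((615,156,181.7));print(get_state()['ft_torque'])"
```

```text
t 5.9167 p [615.  157.3 201.4] F [-0.   0.2 -1.3] w 31.4 g 30.0 q [ 9. 16. 66.  0. 98.  9.]
roll -0.001
(615, 156, 181.7) [-0.13  0.    1.97]
[-0.13551907  0.13154466  0.02995731]
```

{"method": "servo_tool", "body": {
  "targets": [
    {"dx":0,"dy":0,"dz":0.3,"roll":0,"claw":2.2},
    {"dx":0,"dy":0,"dz":0.5,"roll":0,"claw":2.2},
    {"dx":0,"dy":0,"dz":0.8,"roll":0,"claw":2.2},
    {"dx":0,"dy":0,"dz":1.0,"roll":0,"claw":2.2},
    {"dx":0,"dy":0,"dz":1.2,"roll":0,"claw":2.2},
    {"dx":0,"dy":0,"dz":1.2,"roll":0,"claw":2.2}
  ]
}}

```text
time: 6.42
position: [615.6, 157.3, 190.3]
ee_rot: [[0.001, 1.0, 0.001], [1.0, -0.001, 0.0], [0.0, 0.001, -1.0]]
force: [0.9, 0.3, -0.5]
grip_width: 0.334
grasp_force: 30.0
```

{"method": "servo_tool", "body": {
  "targets": [
    {"dx":0,"dy":0,"dz":0.2,"roll":0,"claw":2.2},
    {"dx":0,"dy":0,"dz":0.4,"roll":0,"claw":2.2},
    {"dx":0,"dy":0,"dz":0.5,"roll":0,"claw":2.2},
    {"dx":0,"dy":0,"dz":0.6,"roll":0,"claw":2.2},
    {"dx":0,"dy":0,"dz":0.6,"roll":0,"claw":2.2}
  ]
}}

```text
time: 6.83
position: [615.5, 157.3, 184.4]
ee_rot: [[0.001, 1.0, 0.0], [1.0, -0.001, 0.0], [0.0, 0.0, -1.0]]
force: [1.6, -0.7, 0.7]
grip_width: 0.336
grasp_force: 30.0
```

```bash
python3 -c "
from h import *
go((615,156,181.7));print(get_state()['ft_torque'])"
```

```text
t 6.8333 p [615.5 157.3 184.4] F [ 1.6 -0.7  0.7] w 31.6 g 30.0 q [ 9. 16. 68.  0. 96.  9.]
roll -0.001
(615, 156, 181.7) [-0.13 -0.05  0.27]
[-0.02288664 -0.36494471  0.01161381]
```

{"method": "servo_tool", "body": {
  "targets": [
    {"dx":0,"dy":-0.05,"dz":0.1,"roll":0,"claw":2.2},
    {"dx":0,"dy":-0.05,"dz":0.2,"roll":0,"claw":2.2},
    {"dx":0,"dy":-0.05,"dz":0.25,"roll":0,"claw":2.2},
    {"dx":0,"dy":-0.05,"dz":0.25,"roll":0,"claw":2.2}
  ]
}}

```text
time: 7.17
position: [615.6, 157.3, 182.8]
ee_rot: [[0.001, 1.0, 0.002], [1.0, -0.001, 0.0], [0.0, 0.002, -1.0]]
force: [2.5, 0.7, 2.5]
grip_width: 0.336
grasp_force: 30.0
```

{"method": "servo_tool", "body": {
  "targets": [
    {"dx":0,"dy":0,"dz":0.1,"roll":0,"claw":2.2},
    {"dx":0,"dy":0,"dz":0.15,"roll":0,"claw":2.2},
    {"dx":0,"dy":0,"dz":0.15,"roll":0,"claw":2.2}
  ]
}}

```text
time: 7.42
position: [616.2, 157.4, 182.1]
ee_rot: [[0.001, 1.0, 0.005], [1.0, -0.001, 0.001], [0.001, 0.005, -1.0]]
force: [5.0, 0.9, 5.0]
grip_width: 0.332
grasp_force: 30.0
```

```bash
python3 -c "
from h import *
go((615,156,181.7));print(get_state()['ft_torque'])"
```

```text
t 7.4167 p [616.2 157.4 182.1] F [5.  0.9 5. ] w 31.2 g 30.0 q [ 9. 16. 68. -0. 95.  9.]
roll -0.001
(615, 156, 181.7) [-0.14 -0.12  0.04]
[ 0.01898672 -0.9453859  -0.06930483]
```

{"method": "servo_tool", "body": {
  "targets": [
    {"dx":0,"dy":0.1,"dz":-0.1,"roll":0,"claw":2.2},
    {"dx":0,"dy":0.2,"dz":-0.1,"roll":0,"claw":2.2},
    {"dx":0,"dy":0.2,"dz":0,"roll":0,"claw":2.2},
    {"dx":0,"dy":0.2,"dz":0.1,"roll":0,"claw":2.2},
    {"dx":0,"dy":0.2,"dz":0.1,"roll":0,"claw":2.2}
  ]
}}

```text
time: 7.83
position: [617.7, 157.5, 181.5]
ee_rot: [[0.001, 1.0, 0.003], [1.0, -0.001, 0.001], [0.001, 0.003, -1.0]]
force: [3.9, 0.7, 7.9]
grip_width: 0.332
grasp_force: 30.0
```

```bash
python3 -c "
from h import *
go((615,156,181.7));print(get_state()['ft_torque'])"
```

```text
t 7.8333 p [617.7 157.5 181.5] F [3.9 0.7 7.9] w 31.2 g 30.0 q [ 9. 16. 68.  0. 95.  9.]
roll -0.001
(615, 156, 181.7) [-0.15 -0.27 -0.02]
[ 0.04042225 -0.56854301 -0.03986673]
```

{"method": "servo_tool", "body": {
  "targets": [
    {"dx":0,"dy":0.1,"dz":0.1,"roll":0,"claw":2.2},
    {"dx":0,"dy":0.1,"dz":0.2,"roll":0,"claw":2.2},
    {"dx":0,"dy":0.1,"dz":0.3,"roll":0,"claw":2.2},
    {"dx":0,"dy":0.1,"dz":0.3,"roll":0,"claw":2.2}
  ]
}}

```text
time: 8.17
position: [617.9, 157.6, 181.3]
ee_rot: [[0.001, 1.0, 0.004], [1.0, -0.001, 0.001], [0.001, 0.004, -1.0]]
force: [-1.1, -0.9, 15.0]
grip_width: 0.333
grasp_force: 30.0
```

```bash
python3 -c "
from h import *
go((615,156,181.7));print(get_state()['ft_torque'])"
```

```text
t 8.1667 p [617.9 157.6 181.3] F [-1.1 -0.9 15. ] w 31.3 g 30.0 q [ 9. 16. 68.  0. 95.  9.]
roll -0.001
(615, 156, 181.7) [-0.16 -0.29 -0.04]
[-0.06752218  0.39215595 -0.00607405]
```

{"method": "servo_tool", "body": {
  "targets": [
    {"dx":0,"dy":0,"dz":0.15,"roll":0,"claw":2.2},
    {"dx":0,"dy":0,"dz":0.15,"roll":0,"claw":2.2},
    {"dx":0,"dy":0,"dz":-0.2,"roll":0,"claw":2.2},
    {"dx":0,"dy":0,"dz":-0.35,"roll":0,"claw":2.2},
    {"dx":0,"dy":0,"dz":-0.35,"roll":0,"claw":2.8},
    {"dx":0,"dy":0,"dz":-0.35,"roll":0,"claw":3.4},
    {"dx":0,"dy":0,"dz":-0.35,"roll":0,"claw":4},
    {"dx":0,"dy":0,"dz":-0.35,"roll":0,"claw":5},
    {"dx":0,"dy":0,"dz":-0.35,"roll":0,"claw":6},
    {"dx":0,"dy":0,"dz":-0.35,"roll":0,"claw":6}
  ]
}}

```text
time: 9.0
position: [617.0, 157.1, 178.4]
ee_rot: [[0.001, 1.0, -0.003], [1.0, -0.001, -0.0], [-0.0, -0.003, -1.0]]
force: [0.2, -0.6, 0.6]
grip_width: 0.6
grasp_force: 0.0
```

{"method": "servo_tool", "body": {
  "targets": [
    {"dx":0,"dy":0,"dz":-1,"roll":0,"claw":6},
    {"dx":0,"dy":0,"dz":-2.5,"roll":0,"claw":6},
    {"dx":0,"dy":0,"dz":-5,"roll":0,"claw":6},
    {"dx":0,"dy":0,"dz":-8,"roll":0,"claw":6},
    {"dx":0,"dy":0,"dz":-11,"roll":0,"claw":6},
    {"dx":-3,"dy":0,"dz":-12,"roll":0,"claw":6},
    {"dx":-7,"dy":-2,"dz":-12,"roll":0,"claw":6},
    {"dx":-11,"dy":-5,"dz":-12,"roll":0,"claw":6},
    {"dx":-14,"dy":-8,"dz":-12,"roll":0,"claw":6},
    {"dx":-16.5,"dy":-11,"dz":-12,"roll":0,"claw":6},
    {"dx":-19,"dy":-13.5,"dz":-12,"roll":0,"claw":6},
    {"dx":-21,"dy":-13.7,"dz":-12,"roll":0,"claw":6}
  ]
}}

```text
time: 10.0
position: [476.7, -53.9, 301.9]
ee_rot: [[0.002, 1.0, 0.001], [1.0, -0.002, -0.001], [-0.001, 0.001, -1.0]]
force: [0.2, 0.3, 0.8]
grip_width: 0.64
grasp_force: 0.0
```

```bash
python3 -c "
from h import *
go((480.5,-86,180))
save('scene','s3.png',(280,190,420,310),4.5)
f=lambda P:((proj('scene',P)-[280,190])*4.5).round(1)
print('JS disc top, knob top',f((617,156.5,175)),f((617,156.5,207)))
for y in(17,19,21):print('rimL',f((608,y,187)))
"
```

```text
t 10.0 p [476.7 -53.9 301.9] F [0.2 0.3 0.8] w 60.2 g 0.0 q [-13.  -4.  77.  -0. 107. -13.]
roll -0.002
(480.5, -86, 180) [-3.2   0.37 12.19]
JS disc top, knob top [479.9 340.9] [485.4 301.5]
rimL [210.7 252.7]
rimL [214.6 253.6]
rimL [218.5 254.4]
```

View pics/s3.png

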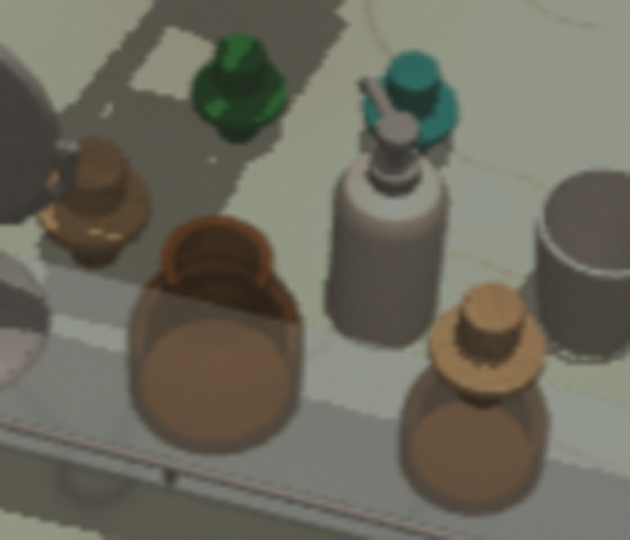

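The small stopper sits upright in the small jar, with its disc at (487,342) and knob top at (493,302), matching the predicted height. The large-jar mouth is centred at about (217,253) and empty. Next is the large stopper.

{"method": "servo_tool", "body": {
  "targets": [
    {"dx":-2,"dy":0.2,"dz":1,"roll":0,"claw":6.4},
    {"dx":-3.15,"dy":0.4,"dz":4,"roll":0,"claw":6.4},
    {"dx":-3.15,"dy":0.4,"dz":7,"roll":0,"claw":6.4},
    {"dx":-3.15,"dy":0.4,"dz":10,"roll":0,"claw":6.4},
    {"dx":-3.15,"dy":0.4,"dz":13,"roll":0,"claw":6.4},
    {"dx":-3.15,"dy":0.4,"dz":16,"roll":0,"claw":6.4},
    {"dx":-3.15,"dy":0.4,"dz":18.5,"roll":0,"claw":6.4},
    {"dx":-3.15,"dy":0.4,"dz":20,"roll":0,"claw":6.4},
    {"dx":-3.15,"dy":0.4,"dz":20.5,"roll":0,"claw":6.4},
    {"dx":-3.15,"dy":0.4,"dz":20.5,"roll":0,"claw":6.4}
  ]
}}

```text
time: 10.88
position: [484.0, -83.6, 93.9]
ee_rot: [[0.001, 1.0, -0.003], [1.0, -0.001, 0.001], [0.001, -0.003, -1.0]]
force: [-0.4, -0.0, -0.0]
grip_width: 0.675
grasp_force: 0.0
```

```bash
python3 -c "
from h import *
go((480.5,-85.5,52))
a=get_image('top')[245:315,300:410,::-1];b=get_image('scene')[190:260,240:350,::-1]
cv2.imwrite('pics/c1.png',cv2.resize(np.hstack([a,b]),None,fx=3.5,fy=3.5,interpolation=2))
p=get_state()['position']
for q in ((p[0],p[1],p[2]),(480.5,-85.5,80),(480.5,-85.5,46)): print(((proj('top',q)-[300,245])*3.5).round(),((proj('scene',q)-[240,190])*3.5+[385,0]).round())"
```

```text
t 10.8833 p [484.  -83.6  93.9] F [-0.4 -0.  -0. ] w 63.5 g 0.0 q [-16.   0.  96.   0.  84. -16.]
roll -0.001
(480.5, -85.5, 52) [-0.19 -0.33  4.19]
[186. 116.] [596. 116.]
[187. 124.] [597. 125.]
[185. 125.] [598. 155.]
```

View pics/c1.png

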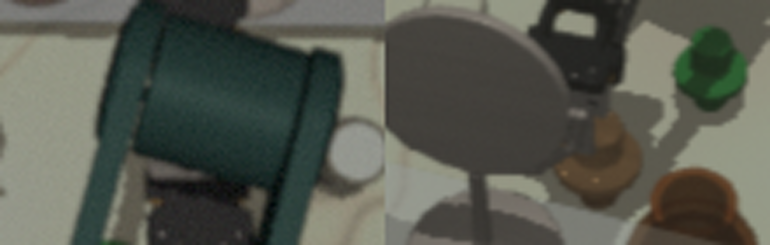

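The top view is blocked by the wrist. The scene view shows the finger above the knob at about (605,130), in line with it, and nothing touching. Descending.

{"method": "servo_tool", "body": {
  "targets": [
    {"dx":-0.15,"dy":-0.3,"dz":0,"roll":0,"claw":6.4},
    {"dx":-0.15,"dy":-0.3,"dz":1,"roll":0,"claw":6.4},
    {"dx":-0.15,"dy":-0.3,"dz":2,"roll":0,"claw":6.4},
    {"dx":-0.15,"dy":-0.3,"dz":3,"roll":0,"claw":6.4},
    {"dx":-0.15,"dy":-0.3,"dz":3.7,"roll":0,"claw":6.4},
    {"dx":-0.15,"dy":-0.3,"dz":4.1,"roll":0,"claw":6.4},
    {"dx":-0.15,"dy":-0.3,"dz":4.1,"roll":0,"claw":6.4},
    {"dx":-0.15,"dy":-0.3,"dz":4.1,"roll":0,"claw":6.4}
  ]
}}

```text
time: 11.65
position: [481.4, -85.5, 53.5]
ee_rot: [[0.001, 1.0, -0.001], [1.0, -0.001, 0.0], [0.0, -0.001, -1.0]]
force: [0.2, 0.5, 0.4]
grip_width: 0.684
grasp_force: 0.0
```

{"method": "servo_tool", "body": {
  "targets": [
    {"dx":0,"dy":0,"dz":0,"roll":0,"claw":5},
    {"dx":0,"dy":0,"dz":0,"roll":0,"claw":4.6},
    {"dx":0,"dy":0,"dz":0,"roll":0,"claw":4.3},
    {"dx":0,"dy":0,"dz":0,"roll":0,"claw":4},
    {"dx":0,"dy":0,"dz":0,"roll":0,"claw":3.7},
    {"dx":0,"dy":0,"dz":0,"roll":0,"claw":3.3},
    {"dx":0,"dy":0,"dz":0,"roll":0,"claw":3},
    {"dx":0,"dy":0,"dz":0,"roll":0,"claw":3},
    {"dx":0,"dy":0,"dz":0,"roll":0,"claw":3}
  ]
}}

```text
time: 12.4
position: [481.9, -85.7, 54.3]
ee_rot: [[0.001, 1.0, 0.001], [1.0, -0.001, -0.0], [-0.0, 0.001, -1.0]]
force: [0.1, -0.7, 1.4]
grip_width: 0.422
grasp_force: 30.0
```

```bash
python3 -c "
from h import *
go((480.5,18,265))"
```

```text
t 12.4 p [481.9 -85.7  54.3] F [ 0.1 -0.7  1.4] w 39.6 g 30.0 q [-17.   2.  99.   0.  79. -17.]
roll -0.001
(480.5, 18, 265) [ 10.36  -0.13 -21.07]
```

{"method": "servo_tool", "body": {
  "targets": [
    {"dx":0,"dy":0,"dz":-0.5,"roll":0,"claw":3},
    {"dx":0,"dy":0,"dz":-1.5,"roll":0,"claw":3},
    {"dx":0,"dy":0,"dz":-3.5,"roll":0,"claw":3},
    {"dx":0,"dy":0,"dz":-6,"roll":0,"claw":3},
    {"dx":0,"dy":0,"dz":-9,"roll":0,"claw":3},
    {"dx":0,"dy":0,"dz":-12,"roll":0,"claw":3},
    {"dx":0,"dy":0,"dz":-15,"roll":0,"claw":3},
    {"dx":0,"dy":0,"dz":-18,"roll":0,"claw":3},
    {"dx":0,"dy":0,"dz":-21,"roll":0,"claw":3},
    {"dx":2,"dy":0,"dz":-22,"roll":0,"claw":3},
    {"dx":4.5,"dy":0,"dz":-22,"roll":0,"claw":3},
    {"dx":7.5,"dy":0,"dz":-22,"roll":0,"claw":3}
  ]
}}

```text
time: 13.4
position: [482.1, -10.8, 276.2]
ee_rot: [[0.004, 1.0, 0.003], [1.0, -0.004, -0.001], [-0.001, 0.003, -1.0]]
force: [0.7, 0.6, -0.8]
grip_width: 0.423
grasp_force: 30.0
```

{"method": "servo_tool", "body": {
  "targets": [
    {"dx":2,"dy":0,"dz":0,"roll":0,"claw":3},
    {"dx":2.9,"dy":1,"dz":0,"roll":0,"claw":3},
    {"dx":2.9,"dy":3.5,"dz":0,"roll":0,"claw":3},
    {"dx":2.9,"dy":6.5,"dz":0,"roll":0,"claw":3},
    {"dx":2.9,"dy":9.5,"dz":0,"roll":0,"claw":3},
    {"dx":2.9,"dy":12,"dz":0,"roll":0,"claw":3},
    {"dx":2.9,"dy":12.7,"dz":0,"roll":0,"claw":3},
    {"dx":2.9,"dy":12.7,"dz":0.5,"roll":0,"claw":3},
    {"dx":2.9,"dy":12.7,"dz":1.5,"roll":0,"claw":3},
    {"dx":2.9,"dy":12.7,"dz":1.8,"roll":0,"claw":3},
    {"dx":2.9,"dy":12.7,"dz":1.8,"roll":0,"claw":3}
  ]
}}

```text
time: 14.32
position: [607.0, 18.3, 254.6]
ee_rot: [[0.001, 1.0, -0.003], [1.0, -0.001, 0.0], [0.0, -0.003, -1.0]]
force: [0.1, 0.2, -0.7]
grip_width: 0.421
grasp_force: 30.0
```

```bash
python3 -c "
from h import *
go((608,18,205))
save('scene','s4.png',(270,190,400,300),4.5)
f=lambda P:((proj('scene',P)-[270,190])*4.5).round(1)
p=get_state()['position']
print('disc',f((p[0],p[1],p[2]-13)),'foot',f((p[0],p[1],p[2]-54)))
for y in(15,18,21):print('rimL',f((608,y,187)))
"
```

```text
t 14.3167 p [607.   18.3 254.6] F [ 0.1  0.2 -0.7] w 39.5 g 30.0 q [ -4.  12.  65.  -0. 103.  -4.]
roll -0.001
(608, 18, 205) [-0.03  0.11  4.96]
disc [259.5 181.2] foot [258.8 234.1]
rimL [251.9 251.9]
rimL [257.7 253.2]
rimL [263.5 254.4]
```

View pics/s4.png

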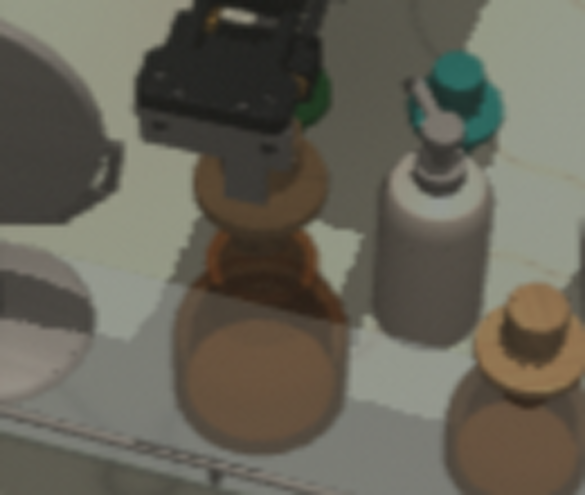

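The disc is centred at u≈261 and the large-jar rim at u≈261, so they are aligned within about 1 mm. Lowering.

{"method": "servo_tool", "body": {
  "targets": [
    {"dx":0.05,"dy":0.1,"dz":0.4,"roll":0,"claw":3},
    {"dx":0.05,"dy":0.1,"dz":0.8,"roll":0,"claw":3},
    {"dx":0.05,"dy":0.1,"dz":1.2,"roll":0,"claw":3},
    {"dx":0.05,"dy":0.1,"dz":1.6,"roll":0,"claw":3},
    {"dx":0.05,"dy":0.1,"dz":2,"roll":0,"claw":3},
    {"dx":0.05,"dy":0.1,"dz":2.3,"roll":0,"claw":3},
    {"dx":0.05,"dy":0.1,"dz":2.6,"roll":0,"claw":3},
    {"dx":0.05,"dy":0.1,"dz":2.6,"roll":0,"claw":3}
  ]
}}

```text
time: 15.03
position: [609.4, 18.8, 228.9]
ee_rot: [[0.001, 1.0, -0.002], [1.0, -0.001, 0.0], [0.0, -0.002, -1.0]]
force: [0.1, 0.2, -0.1]
grip_width: 0.42
grasp_force: 30.0
```

{"method": "servo_tool", "body": {
  "targets": [
    {"dx":0,"dy":0,"dz":0.3,"roll":0,"claw":3},
    {"dx":0,"dy":0,"dz":0.6,"roll":0,"claw":3},
    {"dx":0,"dy":0,"dz":0.9,"roll":0,"claw":3},
    {"dx":0,"dy":0,"dz":1.2,"roll":0,"claw":3},
    {"dx":0,"dy":0,"dz":1.4,"roll":0,"claw":3},
    {"dx":0,"dy":0,"dz":1.4,"roll":0,"claw":3}
  ]
}}

```text
time: 15.53
position: [609.4, 18.8, 215.2]
ee_rot: [[0.001, 1.0, -0.001], [1.0, -0.001, 0.0], [0.0, -0.001, -1.0]]
force: [0.0, -0.4, -0.0]
grip_width: 0.422
grasp_force: 30.0
```

```bash
python3 -c "
from h import *
go((608,19,205));print(get_state()['ft_torque'])"
```

```text
t 15.5333 p [609.4  18.8 215.2] F [ 0.  -0.4 -0. ] w 39.6 g 30.0 q [-4. 13. 69.  0. 99. -4.]
roll -0.001
(608, 19, 205) [ 0.02 -0.14  1.02]
[-0.06431962  0.05397014 -0.02074217]
```

{"method": "servo_tool", "body": {
  "targets": [
    {"dx":0,"dy":0,"dz":0.2,"roll":0,"claw":3},
    {"dx":0,"dy":0,"dz":0.4,"roll":0,"claw":3},
    {"dx":0,"dy":0,"dz":0.6,"roll":0,"claw":3},
    {"dx":0,"dy":0,"dz":0.8,"roll":0,"claw":3},
    {"dx":0,"dy":0,"dz":0.8,"roll":0,"claw":3}
  ]
}}

```text
time: 15.95
position: [610.0, 19.2, 207.8]
ee_rot: [[0.001, 1.0, 0.001], [1.0, -0.001, 0.001], [0.001, 0.001, -1.0]]
force: [1.4, 1.7, -2.0]
grip_width: 0.419
grasp_force: 30.0
```

{"method": "servo_tool", "body": {
  "targets": [
    {"dx":0,"dy":0,"dz":0.1,"roll":0,"claw":3},
    {"dx":0,"dy":0,"dz":0.2,"roll":0,"claw":3},
    {"dx":0,"dy":0,"dz":0.3,"roll":0,"claw":3},
    {"dx":0,"dy":0,"dz":0.3,"roll":0,"claw":3}
  ]
}}

```text
time: 16.28
position: [610.2, 19.2, 205.4]
ee_rot: [[0.001, 1.0, 0.002], [1.0, -0.001, 0.001], [0.001, 0.002, -1.0]]
force: [0.5, 2.1, 0.6]
grip_width: 0.421
grasp_force: 30.0
```

```bash
python3 -c "
from h import *
go((608,19,205));print(get_state()['ft_torque'])"
```

```text
t 16.2833 p [610.2  19.2 205.4] F [0.5 2.1 0.6] w 39.6 g 30.0 q [-4. 13. 70.  0. 97. -4.]
roll -0.001
(608, 19, 205) [-0.02 -0.22  0.04]
[ 0.41242694 -0.25290531  0.03955176]
```

Small pushes in +y, so I'm shifting 1 mm that way and pressing on.

{"method": "servo_tool", "body": {
  "targets": [
    {"dx":0.1,"dy":0.05,"dz":0.1,"roll":0,"claw":3},
    {"dx":0.1,"dy":0.05,"dz":0.2,"roll":0,"claw":3},
    {"dx":0.1,"dy":0.05,"dz":0.3,"roll":0,"claw":3},
    {"dx":0.1,"dy":0.05,"dz":0.3,"roll":0,"claw":3}
  ]
}}

```text
time: 16.62
position: [610.3, 19.5, 205.0]
ee_rot: [[0.001, 1.0, 0.003], [1.0, -0.001, -0.001], [-0.001, 0.003, -1.0]]
force: [-0.3, 1.5, 9.0]
grip_width: 0.42
grasp_force: 30.0
```

```bash
python3 -c "
from h import *
go((608,19,205));print(get_state()['ft_torque'])"
```

```text
t 16.6167 p [610.3  19.5 205. ] F [-0.3  1.5  9. ] w 39.5 g 30.0 q [-3. 13. 70. -0. 97. -3.]
roll -0.001
(608, 19, 205) [-0.05 -0.23 -0.  ]
[0.14974762 0.470665   0.03651393]
```

{"method": "servo_tool", "body": {
  "targets": [
    {"dx":0.05,"dy":0,"dz":0.1,"roll":0,"claw":3},
    {"dx":0.05,"dy":0,"dz":0.2,"roll":0,"claw":3},
    {"dx":0.05,"dy":0,"dz":0.25,"roll":0,"claw":3},
    {"dx":0.05,"dy":0,"dz":0.25,"roll":0,"claw":3}
  ]
}}

```text
time: 16.95
position: [610.4, 19.5, 204.9]
ee_rot: [[0.002, 1.0, 0.005], [1.0, -0.002, -0.002], [-0.002, 0.005, -1.0]]
force: [-4.0, -0.0, 14.5]
grip_width: 0.419
grasp_force: 30.0
```

```bash
python3 -c "
from h import *
go((608,19,205));print(get_state()['ft_torque'])"
```

```text
t 16.95 p [610.4  19.5 204.9] F [-4.  -0.  14.5] w 39.4 g 30.0 q [-3. 13. 70. -0. 97. -3.]
roll -0.002
(608, 19, 205) [-0.05 -0.24 -0.01]
[0.0316629  0.9473448  0.00248575]
```

Seated and stiff. Relieving, releasing and retreating.

{"method": "servo_tool", "body": {
  "targets": [
    {"dx":0,"dy":0,"dz":0,"roll":0,"claw":3},
    {"dx":0,"dy":-0.05,"dz":-0.25,"roll":0,"claw":3},
    {"dx":0,"dy":-0.05,"dz":-0.4,"roll":0,"claw":3},
    {"dx":0,"dy":-0.05,"dz":-0.4,"roll":0,"claw":3.6},
    {"dx":0,"dy":-0.05,"dz":-0.4,"roll":0,"claw":4.2},
    {"dx":0,"dy":-0.05,"dz":-0.4,"roll":0,"claw":5},
    {"dx":0,"dy":-0.05,"dz":-0.4,"roll":0,"claw":6},
    {"dx":0,"dy":-0.05,"dz":-0.4,"roll":0,"claw":6.4},
    {"dx":0,"dy":-0.05,"dz":-0.4,"roll":0,"claw":6.4}
  ]
}}

```text
time: 17.7
position: [609.3, 20.2, 202.4]
ee_rot: [[0.001, 1.0, -0.002], [1.0, -0.001, 0.0], [0.0, -0.002, -1.0]]
force: [0.2, 0.7, 0.3]
grip_width: 0.672
grasp_force: 0.0
```

{"method": "servo_tool", "body": {
  "targets": [
    {"dx":0,"dy":0,"dz":-1,"roll":0,"claw":6.4},
    {"dx":0,"dy":0,"dz":-2.5,"roll":0,"claw":6.4},
    {"dx":0,"dy":0,"dz":-5,"roll":0,"claw":6.4},
    {"dx":0,"dy":0,"dz":-8,"roll":0,"claw":6.4},
    {"dx":0,"dy":-2,"dz":-10,"roll":0,"claw":6.4},
    {"dx":0,"dy":-5,"dz":-11,"roll":0,"claw":6.4},
    {"dx":0,"dy":-8.5,"dz":-11,"roll":0,"claw":6.4},
    {"dx":0,"dy":-12,"dz":-11,"roll":0,"claw":6.4},
    {"dx":0,"dy":-15.5,"dz":-11,"roll":0,"claw":6.4},
    {"dx":0,"dy":-19,"dz":-11,"roll":0,"claw":6.4},
    {"dx":0,"dy":-21,"dz":-11,"roll":0,"claw":6.4},
    {"dx":0,"dy":-21,"dz":-11,"roll":0,"claw":6.4}
  ]
}}

```text
time: 18.7
position: [397.0, 20.7, 316.0]
ee_rot: [[0.001, 1.0, 0.004], [1.0, -0.001, -0.0], [-0.0, 0.004, -1.0]]
force: [0.5, 0.3, 0.1]
grip_width: 0.676
grasp_force: 0.0
```

```bash
python3 -c "
from h import *
go()
im=[get_image('scene') for _ in range(4)];a=np.mean(im,0).astype(np.uint8)[205:320,295:425,::-1]
cv2.imwrite('pics/s5.png',cv2.convertScaleAbs(cv2.resize(a,None,fx=5,fy=5,interpolation=2),alpha=1.4))
f=lambda P:((proj('scene',P)-[295,205])*5).round(1)
print('S disc,knob top',f((617,156.5,175)),f((617,156.5,207)),'L disc,knob top',f((610,19.5,197)),f((610,19.5,231)))
"
```

```text
t 18.7 p [397.   20.7 316. ] F [0.5 0.3 0.1] w 63.6 g 0.0 q [ -5. -14.  84.  -0. 110.  -5.]
roll -0.001
S disc,knob top [458.2 303.7] [464.3 260. ] L disc,knob top [163.6 196.5] [164.3 148.2]
```

View pics/s5.png

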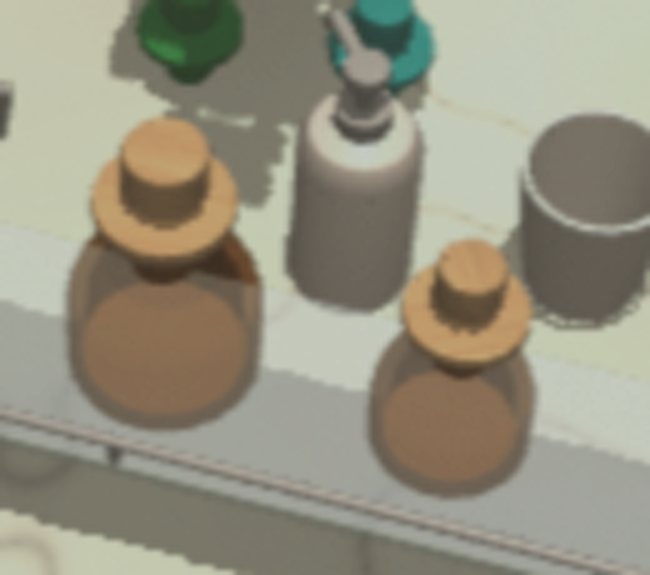

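The final picture shows both stoppers upright and seated: large disc at (165,197), small disc at (466,308), both as predicted. The gripper is clear of everything.

```bash
python3 -c "
from station import *
print(job_done())"
```

```text
the job is handed in; nothing more can be done
None
```

I handed the job in at about 19 s: both jars are closed, each with its own stopper lowered in and pressed until it went no further. In the last picture both stoppers stand upright at the expected height, and I saw no contact with anything else.

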